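# Make up two poster-painting kits on the dining table

### The arm

A 7-joint arm with a two-finger parallel gripper is mounted at the origin on the work surface. World frame = base frame: x ahead of the robot, y to its left, z up, the work surface at z = 0. Lengths are in m, angles in rad, forces in N, time in s.
With the tool pointing down it reaches from about 0.4 to 0.85 m from the base axis. Payload 4.4 kg.
Tool frame: the origin (TCP) lies on the centre line of the jaws, within the pads' length; the fingertips stand 22 mm ahead of it and the grasp point (between the pads) lies 3 mm ahead of it; z points along the fingers, y is the line along which they close (so a half turn about z gives the same grasp; the last joint's range is limited). The gripper opens to 94 mm and grips with 3 to 60 N. Pads are 16 mm wide; open, the fingers measure 119 mm over their backs; the gripper's body (75 mm by 177 mm) begins 78 mm behind the grasp point.
Start: joints at [1.058, 0.628, 0.038, 1.517, -0.027, 0.996, -0.02], TCP at [0.281, -0.586, 0.227] pointing down, gripper open.
Joint ranges: [-3.06, 3.06], [-0.37, 2.12], [-1.25, 1.32], [0.18, 2.47], [-1.1, 4.24], [0.23, 1.98], [-2.94, 2.94]. Speed limits (rad/s): [2.57, 2.57, 3.14, 3.14, 3.14, 3.14, 3.14].

### API

Orientations are given as a 3x3 rotation matrix whose columns are the frame's x, y, z axes.
In Python, from bench import env gives the robot as it stands. The module is installed in compiled form; this text tells all that it offers.
- The arm moves only by the tool play_rows, never from a script. Its arguments are lists of equal length, an entry for each row: "slide": the shift along the tool's x, y, z in mm, a list of three; "delta_rot": the turn, a rotation vector about the tool's x, y, z in degrees, a list of three; "fingers": the finger opening in mm, from 0 to 94. In form: {"slide": [[x, y, z], ...], "delta_rot": [[wx, wy, wz], ...], "fingers": [fingers, ...]}. A call has exactly 5 rows; each row is the pose to reach, as a shift and turn from the pose commanded when the call began, along the tool's axes at that moment; what a row does not reach only later rows make up. A row lasts 1/12 s, in which the tool goes at most 41.7 mm and 7.16 degrees, less where a joint would pass 70% of its speed; a pose out of reach is approached as far as the arm can. A call with a gripper value outside its range is refused whole. The fingers move at their own pace and stop on an object; "grip_force" is the grip in N (left out, the last holds). Time passes only in rows, so rows that repeat a pose let the fingers close, or fill a call up. It gives the time, the measured TCP pose, the force, the opening and the grip force at its end, in the units of the state.
- env.observe(): the state, without advancing time (a new reading comes with each control period).
- env.read_camera(name): name is "scene" or "top"; returns the picture (420x560x3 uint8, red, green, blue); there is no depth.
- env.camera_model(name): a dict with "fx", "fy", "cx", "cy" (pixels), "position" and "attitude" of the camera in the world. Camera axes: x right, y down, z forward; pixel columns grow to the right and rows downward; lengths in m; the calibration is good to about 2 mm. A picture is of the moment at which its call begins. camera_model takes no time and is no camera call.
- env.sign_off(): hands the job in; it is judged then, once.
Trained networks look in the newest picture that a camera, given by its name, has taken for a name from the list of things; names that differ only in an ending like _2 or _b are one class to them, and where a whole thing is asked for, a point or a joint stands for the part that bears it (a point fixed in the world has none). Each returns a list of dicts, best first, with "conf" (0 to 1); they miss things now and then, are a little off and sometimes report something else, mostly with a low value. They report only what shows in the picture. A call takes as long as a camera call. They do not tell look-alikes from the thing itself.
- env.recognise(label, camera): "position" ([column, row] in pixels, amid what is visible of it).
- env.regions_of(label, camera): "region" (420x560 bool, what is visible of it) and "position" ([column, row] in pixels, amid what is visible of it).
The state is a dict: "time_s": time; "joint_positions": joint angles; "qd": joint speeds; "joint_torque": joint torques, N m; "tcp_pos": TCP position; "eef_rot": TCP orientation; "contact_force": force on the tool from outside, world axes, zero at the start; "torque": the same for the moment, N m; "width": opening from 0.0 (shut) to 1.0 (fully open); "grip_force": force on a finger pad.
Only numpy, scipy, OpenCV 4.12 (cv2) and the standard library are available. Lean on these libraries where they do the work, as an engineer would, in place of code of your own. Each camera call takes 0.05 s, during which the arm holds its last target. There are 200 camera calls.

### The job

Please make up the two painting kits from the stock in the middle of the table, one thing to a bay, each standing upright on the bay's floor. White tray, counting from the end with the black tab: the yellow paint pot, the wooden stamp, the orange paint pot; green tray, counting from its black tab: the tape roll, then the blue paint pot. Leave the red paint pot and the glue stick standing where they are.

Things in the scene. Friction and masses are not known exactly. Their poses are not given: they have to be found in the camera images.
- white_tray: white plastic kit tray with three bays in a row, 226 mm long, 80 mm wide, fixed, a black tab at one end. Origin: centre of its underside; x lengthwise towards the tab, y across, z up. Bay centres: x = +74 mm (first, next to the tab), 0 (second) and -74 mm (third), y = 0. Bays are 70 mm lengthwise x 72 mm across inside, floor 4 mm and 4 mm thick walls 18 mm above the table.
- green_tray: green kit tray with two bays in a row, 152 mm long, 80 mm wide, fixed, a black tab at one end. Origin: centre of its underside; x lengthwise towards the tab, y across, z up. Bay centres: x = +37 mm (first, next to the tab) and -37 mm (second), y = 0. Bays are 70 mm lengthwise x 72 mm across inside, floor 4 mm and 4 mm thick walls 18 mm above the table.
- yellow_pot: small round paint pot, yellow body and lid with a white paper band round its lower half, 46 mm diameter, 62 mm tall, stands upright; origin at the centre of its underside, z up; about 0.1 kg
- orange_pot: small round paint pot, orange body and lid with a white paper band round its lower half, 46 mm diameter, 62 mm tall, stands upright; origin at the centre of its underside, z up; about 0.1 kg
- blue_pot: small round paint pot, blue body and lid with a white paper band round its lower half, 46 mm diameter, 62 mm tall, stands upright; origin at the centre of its underside, z up; about 0.1 kg
- stamp: hand stamp: square light-wood block 44 x 44 mm, 20 mm high, with an upright round wooden handle 28 mm in diameter on its middle, 72 mm tall in all; origin at the centre of its underside, z up the handle; about 0.07 kg
- tape_roll: tan roll of adhesive tape standing on its flat end, 50 mm diameter, 50 mm tall, with a 25 mm hole down its axis; origin at the centre of its underside, z up along the axis; about 0.06 kg
- red_pot: small round paint pot, red body and lid with a white paper band round its lower half, 46 mm diameter, 62 mm tall, stands upright; origin at the centre of its underside, z up; about 0.1 kg; not needed, stays where it is
- glue_stick: upright glue stick, white barrel with black cap, 30 mm diameter, 80 mm tall; origin at the centre of its underside, z up; about 0.04 kg, easily knocked over; not needed, stays where it is. (Also among the stock, unlisted and lower than 15 mm: an eraser and a flat ink pad.)
Things that resemble listed ones, but are neither listed nor needed, are in the scene too. Several things have the shape of the yellow_pot; the one meant has the colours described above.

How it is judged:
By the outcome, as a careful person would: the job done as asked, in the order asked, and still so for the second after the job is handed in, with the robot touching nothing.
It also fails if it takes over 112 s, if anything falls off the work surface, if the arm or the gripper's body presses on something with over 40 N, if the wrist force passes 120 N, or if a joint passes its speed limit or range.

## Working session

There is one attempt and no reset: what is moved stays moved. The work goes in short steps, Python scripts to look and compute and a tool call to move; the robot and the scene stay as the last step left them, time stands still between calls to the robot, and variables do not carry over. Pictures are saved under pics/ and viewed, at most 14 in all, crops included, and the job is handed in when it is done.

Besides the shell and the picture viewer there is one more tool, called after "Request:" as name(argument=value, ...) on one line, values as JSON. play_rows: Moves the arm, as the interface text tells. Its arguments: {"type":"object","properties":{"slide":{"type":"array"},"delta_rot":{"type":"array"},"fingers":{"type":"array"},"grip_force":{"type":"number"}},"required":["slide","delta_rot","fingers"]}

```bash
mkdir -p pics
cat > h.py <<'E'
from bench import env
import numpy as np, cv2
def snap(cam,fn):
    im=env.read_camera(cam); cv2.imwrite('pics/'+fn,cv2.cvtColor(im,cv2.COLOR_RGB2BGR)); return im
def ray(cam,p,z):
    m=env.camera_model(cam); R=np.array(m['attitude']); o=np.array(m['position'])
    d=R@np.array([(p[0]-m['cx'])/m['fx'],(p[1]-m['cy'])/m['fy'],1.])
    return o+d*(z-o[2])/d[2]
def proj(cam,P):
    m=env.camera_model(cam); R=np.array(m['attitude']); q=R.T@(np.array(P)-np.array(m['position']))
    return np.array([m['fx']*q[0]/q[2]+m['cx'],m['fy']*q[1]/q[2]+m['cy']])
E
python3 - <<'E'
from h import *
np.set_printoptions(precision=3,suppress=True)
snap('top','top0.png');snap('scene','scene0.png')
for c in ('top','scene'): print(c,env.camera_model(c))
s=env.observe();print(s)
for l in ['white_tray','green_tray','yellow_pot','orange_pot','blue_pot','red_pot','stamp','tape_roll','glue_stick']:
    for c in ('top','scene'):
        print(l,c,[(np.round(r['position'],1).tolist(),round(r['conf'],2),ray(c,r['position'],0.03)[:2].round(3).tolist()) for r in env.recognise(l,c)])
E
```

```text
top {'fx': 443.3032985186163, 'fy': 443.3032985186163, 'cx': 282.10037897016116, 'cy': 205.2588910861059, 'position': array([ 0.422, -0.013,  1.137]), 'attitude': array([[-0.024, -0.992,  0.121],
       [-0.999,  0.027,  0.024],
       [-0.028, -0.121, -0.992]])}
scene {'fx': 534.3882050384293, 'fy': 534.3882050384293, 'cx': 281.1861113124782, 'cy': 203.26255194240042, 'position': array([ 1.257, -0.008,  0.828]), 'attitude': array([[-0.004,  0.739, -0.674],
       [ 1.   ,  0.014,  0.009],
       [ 0.016, -0.674, -0.739]])}
{'time_s': 0.1, 'joint_positions': array([ 1.058,  0.629,  0.038,  1.518, -0.027,  0.996, -0.02 ]), 'qd': array([-0.001, -0.001,  0.   , -0.002,  0.   , -0.001,  0.001]), 'joint_torque': array([  0.003, -55.079,   1.147, -18.712,  -0.052,   0.019,   0.   ]), 'tcp_pos': array([ 0.281, -0.586,  0.227]), 'eef_rot': array([[ 0.902,  0.432, -0.001],
       [ 0.432, -0.902,  0.001],
       [-0.   , -0.002, -1.   ]]), 'contact_force': array([0.161, 0.822, 0.497]), 'torque': array([0.003, 0.024, 0.039]), 'grip_force': 0.0, 'width': 0.9993107070765406}
white_tray top [([29
[... 572 characters left out ...]
-0.103])]
orange_pot scene [([226.9, 173.4], 0.58, [0.445, -0.114])]
blue_pot top [([252.8, 210.6], 0.78, [0.546, 0.088]), ([252.5, 254.1], 0.34, [0.437, 0.09])]
blue_pot scene [([325.5, 207.6], 0.76, [0.539, 0.091])]
red_pot top [([249.0, 253.3], 0.8, [0.439, 0.099]), ([332.0, 249.5], 0.2, [0.444, -0.107])]
red_pot scene []
stamp top [([332.1, 168.4], 0.66, [0.648, -0.115])]
stamp scene [([219.9, 256.5], 0.66, [0.664, -0.111]), ([227.4, 172.0], 0.29, [0.441, -0.114])]
tape_roll top [([290.0, 245.0], 0.73, [0.457, -0.003])]
tape_roll scene [([280.1, 178.2], 0.61, [0.457, -0.001])]
glue_stick top [([252.9, 211.5], 0.34, [0.544, 0.088])]
glue_stick scene [([280.0, 250.3], 0.77, [0.648, -0.0])]
```

View pics/top0.png

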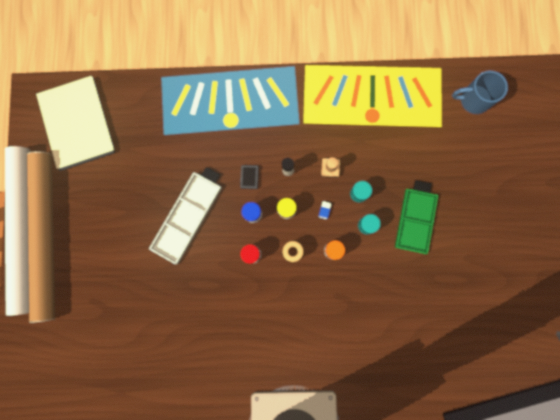

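View pics/scene0.png

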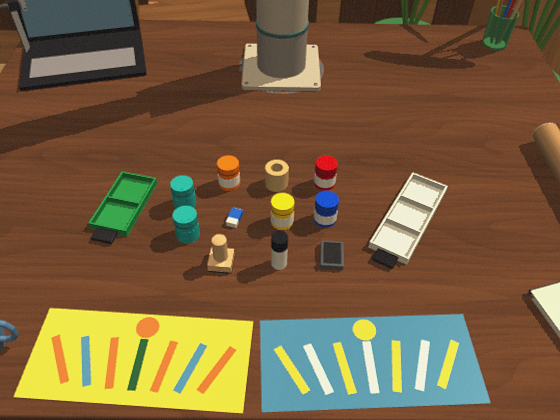

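Run:
```python
import cv2
a=cv2.imread('pics/scene0.png')[120:300,120:380]
cv2.imwrite('pics/crop0.png',cv2.resize(a,None,fx=3,fy=3,interpolation=cv2.INTER_CUBIC))
```

```text
(no output)
```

View pics/crop0.png

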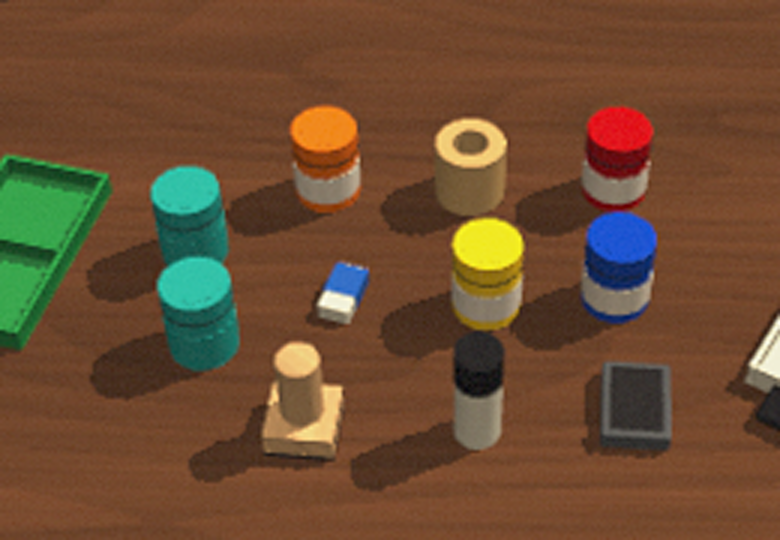

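The pictures show one white-banded pot of each colour. In the scene view they are yellow (283,211), orange (228,172), blue (326,209) and red (326,172, which stays). Two teal pots without a band, at (183,192) and (186,224), are the look-alikes. The yellow pot meant is the yellow one with the paper band at scene (283,211), top (287,207), and the crop confirms this. The tabs are at scene (385,258) for the white tray and (105,236) for the green tray. Next I'll fit the shapes in both views.

```bash
cat > fit.py <<'E'
from h import *
from scipy.optimize import minimize
T=np.linspace(0,2*np.pi,40)
cyl=lambda r,z0,z1:np.array([[r*np.cos(t),r*np.sin(t),z] for z in(z0,z1) for t in T])
box=lambda a,b,z0,z1:np.array([[i*a/2,j*b/2,z] for z in(z0,z1) for i in(-1,1) for j in(-1,1)])
SH=dict(pot=[cyl(.023,0,.062)],stamp=[box(.044,.044,0,.02),cyl(.014,.02,.072)],tape_roll=[cyl(.025,0,.05)],
 glue_stick=[cyl(.015,0,.08)],white_tray=[box(.226,.08,0,.018)],green_tray=[box(.152,.08,0,.018)])
S=4
def rend(l,p,c):
    im=np.zeros((420*S,560*S),np.uint8); cs,sn=np.cos(p[2]),np.sin(p[2]); R=np.array([[cs,-sn,0],[sn,cs,0],[0,0,1]])
    for s in SH.get(l,SH['pot']):
        q=np.array([proj(c,R@v+[p[0],p[1],p[3] if len(p)>3 else 0]) for v in s])
        cv2.fillConvexPoly(im,cv2.convexHull(np.round((q+.5)*S).astype(np.int32)),255)
    return cv2.resize(im,(560,420),interpolation=cv2.INTER_AREA)/255.
def masks(l,guess,cams=('top','scene'),n=3):
    out={}
    for c in cams:
        g=proj(c,[*guess,.03]); acc=[]
        for r in env.regions_of(l,c):
            if np.hypot(*(np.array(r['position'])-g))<15: out[c]=(r['region'].astype(float),r['conf']);break
    return out
def fit(l,guess,yaw,free):
    M=masks(l,guess)
    f=lambda p:sum(1-np.minimum(a,b).sum()/np.maximum(a,b).sum() for c,(m,_) in M.items() for a,b in[(m,rend(l,p,c))])
    best=None
    for y in ([yaw] if not free else [yaw-.3,yaw,yaw+.3]):
        g=lambda v:f([v[0],v[1],y+ (v[2]*10 if free else 0)])
        x0=[*guess]+([0] if free else [])
        sim=np.array([x0]+[np.array(x0)+np.eye(len(x0))[i]*.01 for i in range(len(x0))])
        r=minimize(g,x0,method='Nelder-Mead',options=dict(initial_simplex=sim,xatol=2e-4,fatol=1e-4,maxiter=80))
        if best is None or r.fun<best[1]: best=([r.x[0],r.x[1],y+(r.x[2]*10 if free else 0)],r.fun)
    p=best[0]
    print(l,np.round(p,4).tolist(),'cost',round(best[1],3),{c:round(k,2) for c,(_,k) in M.items()},flush=True)
    return p
E
time python3 - <<'E'
from fit import *
import json
env.read_camera('top');env.read_camera('scene')
P={}
for l,g,y,fr in [('white_tray',(.545,.255),.9,1),('green_tray',(.515,-.318),.1,1),('yellow_pot',(.55,0),0,0),('orange_pot',(.443,-.11),0,0),
  ('blue_pot',(.54,.09),0,0),('red_pot',(.44,.095),0,0),('stamp',(.65,-.113),0,1),('tape_roll',(.455,-.003),0,0),('glue_stick',(.647,0),0,0)]:
    if l=='white_tray':
        a=ray('scene',(385,258),.01);b=ray('scene',(408,222),.01);y=np.arctan2(*(a-b)[1::-1]);g=b[:2]
    if l=='green_tray':
        a=ray('scene',(105,236),.01);b=ray('scene',(124,205),.01);y=np.arctan2(*(a-b)[1::-1]);g=b[:2]
    if fr: print(l,'guess',g,y)
    try:P[l]=fit(l,g,y,fr)
    except Exception as e: print(l,e)
json.dump(P,open('P.json','w'))
print(env.observe()['time_s'])
E
```

```text
white_tray guess [0.55724576 0.25781969] -0.5685909199355703
white_tray time passes only in moves, steps and waits
green_tray guess [ 0.52160959 -0.32104436] -0.244342158730268
green_tray time passes only in moves, steps and waits
yellow_pot [0.5501, 0.0031, 0.0] cost 0.113 {'scene': 0.58}
orange_pot time passes only in moves, steps and waits
blue_pot time passes only in moves, steps and waits
red_pot time passes only in moves, steps and waits
stamp guess (0.65, -0.113) 0
stamp time passes only in moves, steps and waits
tape_roll time passes only in moves, steps and waits
glue_stick time passes only in moves, steps and waits
2.0
real	0m26.758s
user	0m18.084s
sys	0m7.055s
```

Run:
```python
from fit import *
import traceback
try: fit('green_tray',(.521,-.321),-.24,1)
except Exception: print(traceback.format_exc()[-1200:])
```

```text
da>
    g=lambda v:f([v[0],v[1],y+ (v[2]*10 if free else 0)])
               ~^^^^^^^^^^^^^^^^^^^^^^^^^^^^^^^^^^^^^^^^^
  File "fit.py", line 24, in <lambda>
    f=lambda p:sum(1-np.minimum(a,b).sum()/np.maximum(a,b).sum() for c,(m,_) in M.items() for a,b in[(m,rend(l,p,c))])
               ~~~^^^^^^^^^^^^^^^^^^^^^^^^^^^^^^^^^^^^^^^^^^^^^^^^^^^^^^^^^^^^^^^^^^^^^^^^^^^^^^^^^^^^^^^^^^^^^^^^^^^^
  File "fit.py", line 24, in <genexpr>
    f=lambda p:sum(1-np.minimum(a,b).sum()/np.maximum(a,b).sum() for c,(m,_) in M.items() for a,b in[(m,rend(l,p,c))])
                                                                                                        ~~~~^^^^^^^
  File "fit.py", line 12, in rend
    q=np.array([proj(c,R@v+[p[0],p[1],p[3] if len(p)>3 else 0]) for v in s])
                ~~~~^^^^^^^^^^^^^^^^^^^^^^^^^^^^^^^^^^^^^^^^^^^
  File "h.py", line 10, in proj
    m=env.camera_model(cam); R=np.array(m['attitude']); q=R.T@(np.array(P)-np.array(m['position']))
  File "<controller>", line 282, in <lambda>
  File "<controller>", line 107, in calibration
  File "<controller>", line 43, in ask
ValueError: time passes only in moves, steps and waits
```

Too many `camera_model` calls per script caused the error, so I'll cache the result.

```bash
sed -i 's/^def snap/import functools\nCM=functools.lru_cache(None)(lambda c:env.camera_model(c))\ndef snap/; s/m=env.camera_model(cam)/m=CM(cam)/' h.py
sed -i "s/q=np.array(\[proj(c,R@v+\(.*\)) for v in s\])/m=CM(c);k=(s@R.T+np.array(\1)-m['position'])@m['attitude'];q=k[:,:2]\/k[:,2:]*m['fx']+[m['cx'],m['cy']]/" fit.py
python3 - <<'E'
from fit import *
import json
P={}
for l,g,y,fr in [('white_tray',(.557,.258),-.57,1),('green_tray',(.521,-.321),-.24,1),('yellow_pot',(.55,0),0,0),('orange_pot',(.443,-.11),0,0),
  ('blue_pot',(.54,.09),0,0),('red_pot',(.44,.095),0,0),('stamp',(.65,-.113),0,1),('tape_roll',(.455,-.003),0,0),('glue_stick',(.647,0),0,0)]:
    P[l]=fit(l,g,y,fr)
json.dump(P,open('P.json','w'))
s=env.observe();print(s['time_s'])
for c in('top','scene'):
  im=cv2.imread(f'pics/{c}0.png')
  for l,p in P.items():
    m=(rend(l,p,c)>.5).astype(np.uint8); cs,_=cv2.findContours(cv2.resize(m,None,fx=2,fy=2),0,2)
    if c not in globals(): pass
    im2=globals().setdefault('I'+c,cv2.resize(im,None,fx=2,fy=2,interpolation=cv2.INTER_CUBIC)); cv2.drawContours(im2,cs,-1,(255,0,255),1)
cv2.imwrite('pics/ov1.png',Iscene[230:570,150:920]); cv2.imwrite('pics/ov2.png',Itop[300:560,270:910])
E
```

```text
white_tray [0.5374, 0.263, -0.5277] cost 0.172 {'top': 0.57, 'scene': 0.66}
green_tray [0.5125, -0.3239, -0.2391] cost 0.227 {'top': 0.68, 'scene': 0.97}
yellow_pot [0.5501, 0.0031, 0.0] cost 0.113 {'scene': 0.58}
orange_pot [0.4425, -0.1115, 0.0] cost 0.12 {'top': 0.69, 'scene': 0.66}
blue_pot [0.5422, 0.0904, 0.0] cost 0.136 {'top': 0.89, 'scene': 0.72}
red_pot [0.4393, 0.0953, 0.0] cost 0.193 {'top': 0.62, 'scene': 0.63}
stamp [0.6553, -0.1113, -0.087] cost 0.191 {'top': 0.68, 'scene': 0.74}
tape_roll [0.4422, -0.0086, 0.0] cost 0.487 {'top': 0.55, 'scene': 0.67}
glue_stick [0.6543, -0.0036, 0.0] cost 0.242 {'top': 0.45, 'scene': 0.71}
3.0
```

View pics/ov1.png

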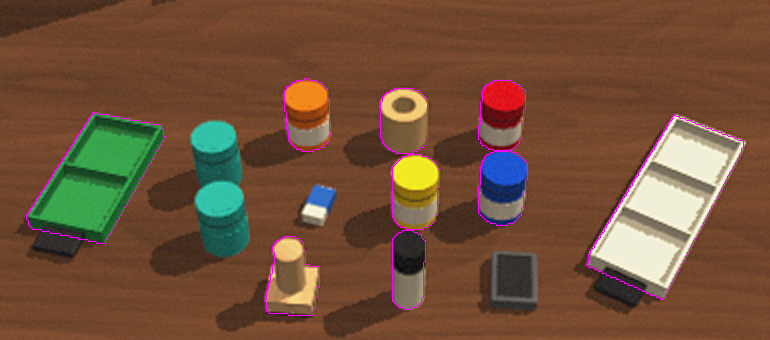

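View pics/ov2.png

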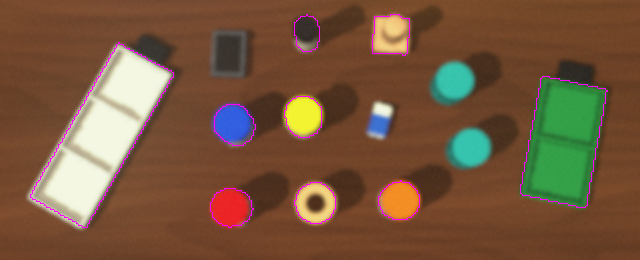

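The outlines sit on every object in both views. For the moves I'll turn the tool so that its x is world +y and its y is world +x.

Request:
play_rows(slide=[[20,-17,0],[45,-38,0],[75,-63,0],[105,-88,0],[134,-112,0]], delta_rot=[[0,0,-5],[0,0,-12],[0,0,-19],[0,0,-26],[0,0,-32]], fingers=[75,75,75,75,75], grip_force=20)

```text
time_s: 3.42
tcp_pos: [0.3539, -0.4255, 0.2276]
eef_rot: [[0.531, 0.847, 0.0], [0.847, -0.531, -0.0], [0.0, 0.0, -1.0]]
contact_force: [0.8, 0.6, 0.2]
width: 0.799
grip_force: 0.0
```

Request:
play_rows(slide=[[36,-5,0],[75,-10,0],[115,-16,0],[157,-22,0],[198,-27,0]], delta_rot=[[0,0,-7],[0,0,-14],[0,0,-21],[0,0,-28],[0,0,-32.4]], fingers=[75,75,75,75,75])

```text
time_s: 3.83
tcp_pos: [0.4368, -0.2444, 0.2278]
eef_rot: [[-0.005, 1.0, 0.001], [1.0, 0.005, -0.0], [-0.0, 0.001, -1.0]]
contact_force: [0.2, -0.4, 0.1]
width: 0.798
grip_force: 0.0
```

```bash
cat > st.py <<'E'
from h import *
import sys
s=env.observe();R=np.array(s['eef_rot']);p=np.array(s['tcp_pos'])
print('t',s['time_s'],'tcp',(p*1000).round(1),'yaw',round(np.degrees(np.arctan2(R[1,0],R[0,0])),2),'tilt',R[:,2].round(4),'w',s['width']*94,'F',np.round(s['contact_force'],1),'q',np.round(s['joint_positions'],2))
if len(sys.argv)>3: print('slide',R.T@(np.array(list(map(float,sys.argv[1:4])))-p*1000))
E
python3 st.py 550 3 140
```

```text
t 3.8333 tcp [ 436.8 -244.4  227.8] yaw 90.29 tilt [ 5.e-04 -4.e-04 -1.e+00] w 74.9967213496104 F [ 0.2 -0.4  0.1] q [ 0.67  0.43 -0.3   1.92  0.17  0.82  0.28]
slide [246.8616521  114.37654226  87.76616816]
```

Request:
play_rows(slide=[[30,14,0],[60,28,0],[90,42,0],[120,56,0],[150,70,10]], delta_rot=[[0,0,0.3],[0,0,0.3],[0,0,0.3],[0,0,0.3],[0,0,0.3]], fingers=[75,75,75,75,75])

```text
time_s: 4.25
tcp_pos: [0.5083, -0.0947, 0.219]
eef_rot: [[0.006, 1.0, 0.004], [1.0, -0.006, -0.001], [-0.001, 0.004, -1.0]]
contact_force: [1.3, 0.2, -0.6]
width: 0.798
grip_force: 0.0
```

Request:
play_rows(slide=[[28,13,12],[56,25,30],[80,36,50],[92,42,68],[97,44,78]], delta_rot=[[0,0,0],[0,0,0],[0,0,0],[0,0,0],[0,0,0]], fingers=[75,75,75,75,75])

```text
time_s: 4.67
tcp_pos: [0.5512, 0.0039, 0.1378]
eef_rot: [[0.001, 1.0, -0.001], [1.0, -0.001, 0.001], [0.001, -0.001, -1.0]]
contact_force: [-0.7, 0.3, -0.2]
width: 0.795
grip_force: 0.0
```

```bash
python3 st.py 550.1 3.1 48
```

```text
t 4.6667 tcp [551.2   3.9 137.8] yaw 89.93 tilt [-0.0011  0.0015 -1.    ] w 74.71917870428683 F [-0.7  0.3 -0.2] q [ 0.12  0.62 -0.27  1.88  0.24  0.68 -0.29]
slide [-0.94248941 -0.95808526 89.80220917]
```

Request:
play_rows(slide=[[0,0,15],[0,0,40],[0,0,65],[0,0,84],[0,0,91]], delta_rot=[[0,0,0],[0,0,0],[0,0,0],[0,0,0],[0,0,0]], fingers=[75,75,75,75,75])

```text
time_s: 5.08
tcp_pos: [0.5492, -0.0007, 0.0463]
eef_rot: [[0.006, 1.0, -0.004], [1.0, -0.006, -0.001], [-0.001, -0.004, -1.0]]
contact_force: [-0.6, -0.1, -0.3]
width: 0.797
grip_force: 0.0
```

Request:
play_rows(slide=[[0,0,0],[0,0,0],[0,0,0],[0,0,0],[0,0,0]], delta_rot=[[0,0,0],[0,0,0],[0,0,0],[0,0,0],[0,0,0]], fingers=[75,60,30,30,30])

```text
time_s: 5.5
tcp_pos: [0.5518, 0.0007, 0.0497]
eef_rot: [[0.005, 1.0, 0.002], [1.0, -0.005, 0.0], [0.0, 0.002, -1.0]]
contact_force: [0.3, -0.3, 0.9]
width: 0.549
grip_force: 0.0
```

Request:
play_rows(slide=[[0,0,0],[0,0,0],[0,0,-5],[0,0,-15],[0,0,-30]], delta_rot=[[0,0,0],[0,0,0],[0,0,0],[0,0,0],[0,0,0]], fingers=[30,30,30,30,30])

```text
time_s: 5.92
tcp_pos: [0.55, 0.0007, 0.0784]
eef_rot: [[0.005, 1.0, -0.002], [1.0, -0.005, -0.0], [-0.0, -0.002, -1.0]]
contact_force: [0.6, 0.7, -0.6]
width: 0.485
grip_force: 20.0
```

```bash
python3 st.py 601.3 225.7 180
```

```text
t 5.9167 tcp [550.    0.7  78.4] yaw 89.71 tilt [-2.5e-03 -1.0e-04 -1.0e+00] w 45.63563409262555 F [ 0.6  0.7 -0.6] q [ 0.1   0.71 -0.23  1.92  0.28  0.55 -0.33]
slide [ 225.22840525   49.9318686  -101.76351282]
```

Request:
play_rows(slide=[[0,0,-25],[5,1,-50],[20,4,-72],[45,10,-80],[78,17,-80]], delta_rot=[[0,0,0],[0,0,0],[0,0,0],[0,0,0],[0,0,0]], fingers=[30,30,30,30,30])

```text
time_s: 6.33
tcp_pos: [0.5701, 0.0768, 0.1619]
eef_rot: [[0.01, 1.0, 0.005], [1.0, -0.01, -0.001], [-0.001, 0.005, -1.0]]
contact_force: [-0.2, -0.1, -1.2]
width: 0.485
grip_force: 20.0
```

Request:
play_rows(slide=[[34,8,0],[68,15,0],[102,23,0],[130,30,0],[145,34,0]], delta_rot=[[0,0,0],[0,0,0],[0,0,0],[0,0,0],[0,0,0]], fingers=[30,30,30,30,30])

```text
time_s: 6.75
tcp_pos: [0.6028, 0.2291, 0.1594]
eef_rot: [[0.001, 1.0, 0.001], [1.0, -0.001, 0.004], [0.004, 0.001, -1.0]]
contact_force: [0.8, 0.3, -0.5]
width: 0.487
grip_force: 20.0
```

Request:
play_rows(slide=[[0,0,5],[0,0,20],[0,0,40],[0,0,55],[0,0,60]], delta_rot=[[0,0,0],[0,0,0],[0,0,0],[0,0,0],[0,0,0]], fingers=[30,30,30,30,30])

```text
time_s: 7.17
tcp_pos: [0.6013, 0.2207, 0.0962]
eef_rot: [[0.007, 1.0, -0.004], [1.0, -0.007, -0.003], [-0.003, -0.004, -1.0]]
contact_force: [-0.1, -0.5, -1.6]
width: 0.485
grip_force: 20.0
```

```bash
python3 st.py 601.3 223.3 54; python3 -c "
from h import *
snap('scene','s1.png');snap('top','t1.png')"; python3 st.py 601.3 223.3 54
python3 - <<'E'
import cv2,numpy as np
a=cv2.imread('pics/s1.png')[140:300,300:480];b=cv2.imread('pics/t1.png')[140:300,120:300]
cv2.imwrite('pics/c1.png',cv2.resize(np.hstack([a,b]),None,fx=2.2,fy=2.2,interpolation=2))
E
```

```text
t 7.1667 tcp [601.3 220.7  96.2] yaw 89.62 tilt [-0.0044 -0.0031 -1.    ] w 45.555399633925404 F [-0.1 -0.5 -1.6] q [-0.26  0.78 -0.23  1.65  0.24  0.75 -0.61]
slide [ 2.77627404  0.15964529 42.16283752]
t 7.2667 tcp [602.2 221.7  97.6] yaw 89.63 tilt [-0.0025 -0.0018 -1.    ] w 45.85730362176161 F [-0.6  0.4 -0.6] q [-0.26  0.78 -0.23  1.64  0.24  0.75 -0.61]
slide [ 1.69084111 -0.84626407 43.5806266 ]
```

View pics/c1.png

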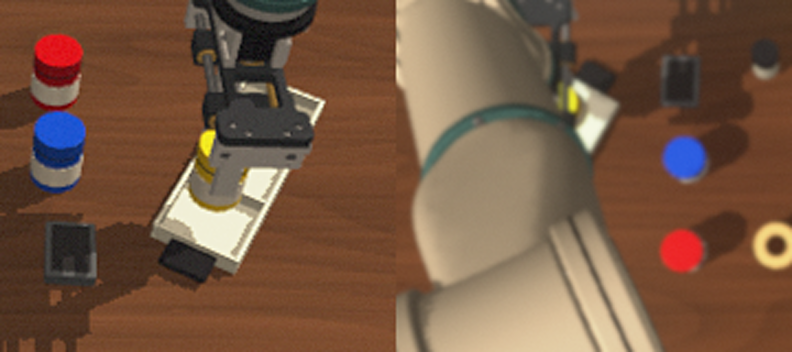

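The picture shows the yellow pot gripped and hanging over the first bay, next to the black tab (crop about 215,185). Now I'll lower it, release it and retreat.

Request:
play_rows(slide=[[1,0,10],[2,-1,22],[2,-1,33],[2,-1,40],[2,-1,43]], delta_rot=[[0,0,0],[0,0,0],[0,0,0],[0,0,0],[0,0,0]], fingers=[30,30,30,30,30])

```text
time_s: 7.68
tcp_pos: [0.6012, 0.2251, 0.0538]
eef_rot: [[0.005, 1.0, -0.002], [1.0, -0.005, -0.001], [-0.001, -0.002, -1.0]]
contact_force: [0.0, 1.1, -1.0]
width: 0.486
grip_force: 20.0
```

Request:
play_rows(slide=[[0,0,0],[0,0,0],[0,0,0],[0,0,0],[0,0,0]], delta_rot=[[0,0,0],[0,0,0],[0,0,0],[0,0,0],[0,0,0]], fingers=[30,30,50,58,58])

```text
time_s: 8.1
tcp_pos: [0.6026, 0.2257, 0.0561]
eef_rot: [[0.005, 1.0, 0.001], [1.0, -0.005, 0.0], [0.0, 0.001, -1.0]]
contact_force: [-0.3, -0.0, 0.3]
width: 0.609
grip_force: 0.0
```

Request:
play_rows(slide=[[0,0,0],[0,0,-10],[0,0,-35],[0,0,-65],[0,0,-100]], delta_rot=[[0,0,0],[0,0,0],[0,0,0],[0,0,0],[0,0,0]], fingers=[58,58,58,58,58])

```text
time_s: 8.52
tcp_pos: [0.6012, 0.2251, 0.1561]
eef_rot: [[0.005, 1.0, -0.002], [1.0, -0.005, -0.001], [-0.001, -0.002, -1.0]]
contact_force: [1.2, 1.0, -0.2]
width: 0.615
grip_force: 0.0
```

```bash
python3 st.py 655.3 -111.3 155
```

```text
t 8.5167 tcp [601.2 225.1 156.1] yaw 89.71 tilt [-2.4e-03 -9.0e-04 -1.0e+00] w 57.774515982668355 F [ 1.2  1.  -0.2] q [-0.25  0.71 -0.26  1.6   0.22  0.86 -0.59]
slide [-336.14425401   55.80388321    1.29393188]
```

Request:
play_rows(slide=[[-20,3,0],[-52,9,0],[-90,15,0],[-128,21,0],[-167,28,0]], delta_rot=[[0,0,0],[0,0,0],[0,0,0],[0,0,0],[0,0,0]], fingers=[58,58,58,58,58])

```text
time_s: 8.93
tcp_pos: [0.6294, 0.0572, 0.1567]
eef_rot: [[0.004, 1.0, 0.001], [1.0, -0.004, 0.0], [0.0, 0.001, -1.0]]
contact_force: [0.1, 0.7, -0.1]
width: 0.617
grip_force: 0.0
```

Request:
play_rows(slide=[[-38,6,0],[-76,12,0],[-114,19,0],[-148,25,0],[-169,28,0]], delta_rot=[[0,0,0],[0,0,0],[0,0,0],[0,0,0],[0,0,0]], fingers=[58,58,58,58,58])

```text
time_s: 9.35
tcp_pos: [0.6566, -0.1168, 0.1564]
eef_rot: [[0.01, 1.0, 0.001], [1.0, -0.01, -0.003], [-0.003, 0.001, -1.0]]
contact_force: [-0.4, -0.5, -0.5]
width: 0.614
grip_force: 0.0
```

Request:
play_rows(slide=[[0,0,2],[0,0,6],[0,0,12],[0,0,18],[0,0,20]], delta_rot=[[0,0,0],[0,0,0],[0,0,0],[0,0,0],[0,0,0]], fingers=[58,58,58,58,58])

```text
time_s: 9.77
tcp_pos: [0.6557, -0.1083, 0.1343]
eef_rot: [[0.002, 1.0, -0.002], [1.0, -0.002, 0.001], [0.001, -0.002, -1.0]]
contact_force: [0.2, -0.2, 0.4]
width: 0.62
grip_force: 0.0
```

```bash
python3 st.py 655.3 -111.3 53
```

```text
t 9.7667 tcp [ 655.7 -108.3  134.3] yaw 89.87 tilt [-0.0019  0.0012 -1.    ] w 58.267572502678185 F [ 0.2 -0.2  0.4] q [ 0.28  0.76 -0.28  1.55  0.25  0.86 -0.09]
slide [-3.05435506 -0.19328093 81.33883982]
```

Request:
play_rows(slide=[[0,0,15],[0,0,38],[0,0,60],[0,0,76],[0,0,82]], delta_rot=[[0,0,0],[0,0,0],[0,0,0],[0,0,0],[0,0,0]], fingers=[58,58,58,58,58])

```text
time_s: 10.18
tcp_pos: [0.6544, -0.1091, 0.0506]
eef_rot: [[0.003, 1.0, -0.005], [1.0, -0.003, 0.001], [0.001, -0.005, -1.0]]
contact_force: [0.0, 0.5, -0.8]
width: 0.617
grip_force: 0.0
```

Request:
play_rows(slide=[[0,0,0],[0,0,0],[0,0,0],[0,0,0],[0,0,0]], delta_rot=[[0,0,0],[0,0,0],[0,0,0],[0,0,0],[0,0,0]], fingers=[58,45,30,15,15])

```text
time_s: 10.6
tcp_pos: [0.6572, -0.1109, 0.0547]
eef_rot: [[0.005, 1.0, 0.002], [1.0, -0.005, -0.0], [-0.0, 0.002, -1.0]]
contact_force: [-0.7, 0.0, -0.1]
width: 0.37
grip_force: 0.0
```

Request:
play_rows(slide=[[0,0,0],[0,0,0],[0,0,0],[0,0,-5],[0,0,-15]], delta_rot=[[0,0,0],[0,0,0],[0,0,0],[0,0,0],[0,0,0]], fingers=[15,15,15,15,15])

```text
time_s: 11.02
tcp_pos: [0.6551, -0.1107, 0.0676]
eef_rot: [[0.005, 1.0, -0.003], [1.0, -0.005, 0.0], [0.0, -0.003, -1.0]]
contact_force: [-0.2, -0.2, -0.8]
width: 0.295
grip_force: 20.0
```

```bash
python3 st.py 537.4 263 150
```

```text
t 11.0167 tcp [ 655.1 -110.7   67.6] yaw 89.7 tilt [-3.e-03  3.e-04 -1.e+00] w 27.720538502912653 F [-0.2 -0.2 -0.8] q [ 0.27  0.85 -0.25  1.59  0.28  0.74 -0.11]
slide [ 373.13492628 -119.9228894   -81.92206478]
```

Request:
play_rows(slide=[[0,0,-20],[0,0,-45],[8,-2,-70],[28,-9,-85],[58,-19,-90]], delta_rot=[[0,0,0],[0,0,0],[0,0,0],[0,0,0],[0,0,0]], fingers=[15,15,15,15,15])

```text
time_s: 11.43
tcp_pos: [0.6399, -0.0561, 0.1621]
eef_rot: [[0.011, 1.0, 0.006], [1.0, -0.011, -0.003], [-0.003, 0.006, -1.0]]
contact_force: [0.7, 0.2, 0.5]
width: 0.293
grip_force: 20.0
```

Request:
play_rows(slide=[[36,-12,0],[74,-24,0],[112,-36,0],[150,-48,0],[187,-60,0]], delta_rot=[[0,0,0],[0,0,0],[0,0,0],[0,0,0],[0,0,0]], fingers=[15,15,15,15,15])

```text
time_s: 11.85
tcp_pos: [0.5779, 0.1365, 0.1593]
eef_rot: [[0.005, 1.0, 0.001], [1.0, -0.005, 0.0], [0.0, 0.001, -1.0]]
contact_force: [0.9, 0.2, -0.6]
width: 0.293
grip_force: 20.0
```

Request:
play_rows(slide=[[36,-12,0],[70,-22,0],[98,-31,0],[118,-38,0],[128,-41,0]], delta_rot=[[0,0,5],[0,0,10],[0,0,15],[0,0,20],[0,0,25]], fingers=[15,15,15,15,15])

```text
time_s: 12.27
tcp_pos: [0.5363, 0.2676, 0.1593]
eef_rot: [[0.426, 0.905, -0.0], [0.905, -0.426, 0.003], [0.002, -0.002, -1.0]]
contact_force: [-0.3, 0.3, -0.9]
width: 0.295
grip_force: 20.0
```

Request:
play_rows(slide=[[0,0,5],[0,0,15],[0,0,27],[0,0,35],[0,0,38]], delta_rot=[[0,0,0],[0,0,0],[0,0,0],[0,0,0],[0,0,0]], fingers=[15,15,15,15,15])

```text
time_s: 12.68
tcp_pos: [0.538, 0.2604, 0.1186]
eef_rot: [[0.428, 0.904, -0.003], [0.904, -0.428, -0.002], [-0.003, -0.001, -1.0]]
contact_force: [-0.1, -0.0, -1.0]
width: 0.297
grip_force: 20.0
```

```bash
python3 st.py 537.4 263 59; python3 -c "
from h import *
a=snap('scene','s2.png')[140:300,300:480];cv2.imwrite('pics/c2.png',cv2.resize(a[:,:,::-1],None,fx=3,fy=3,interpolation=2))"; python3 st.py 537.4 263 59
```

```text
t 12.6833 tcp [538.  260.4 118.6] yaw 64.65 tilt [-0.0026 -0.0023 -1.    ] w 27.88693189933128 F [-0.1 -0.  -1. ] q [-0.42  0.69 -0.12  1.76  0.12  0.7  -1.05]
slide [ 2.33239009 -1.54280341 59.56626286]
t 12.7333 tcp [538.  260.7 118.7] yaw 64.64 tilt [-0.0026 -0.002  -1.    ] w 27.592925525587937 F [ 0.3 -0.6 -0.4] q [-0.42  0.69 -0.12  1.76  0.12  0.7  -1.05]
slide [ 2.03380251 -1.39915665 59.66355703]
```

View pics/c2.png

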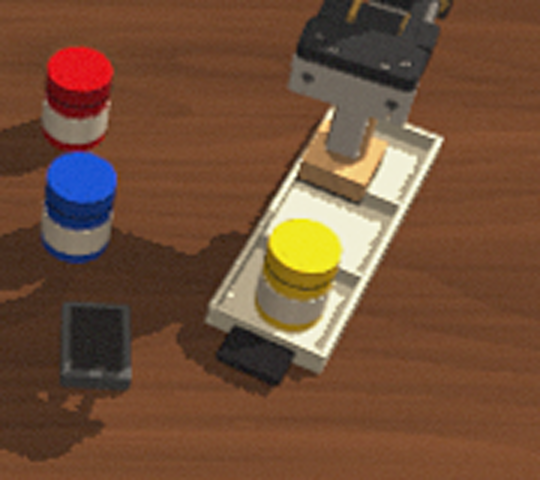

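The yellow pot stands upright in bay 1 (crop 300,275), and the stamp is held level and square to the tray. Now I'll lower it.

Request:
play_rows(slide=[[1,-1,12],[1,-1,28],[1,-1,44],[1,-1,55],[1,-1,60]], delta_rot=[[0,0,0],[0,0,0],[0,0,0],[0,0,0],[0,0,0]], fingers=[15,15,15,15,15])

```text
time_s: 13.15
tcp_pos: [0.5372, 0.2635, 0.0587]
eef_rot: [[0.427, 0.904, -0.002], [0.904, -0.427, -0.001], [-0.002, -0.001, -1.0]]
contact_force: [0.2, -0.1, -1.6]
width: 0.295
grip_force: 20.0
```

Request:
play_rows(slide=[[0,0,0],[0,0,0],[0,0,0],[0,0,0],[0,0,0]], delta_rot=[[0,0,0],[0,0,0],[0,0,0],[0,0,0],[0,0,0]], fingers=[15,15,30,42,42])

```text
time_s: 13.57
tcp_pos: [0.5384, 0.2644, 0.0613]
eef_rot: [[0.427, 0.904, 0.001], [0.904, -0.427, 0.001], [0.001, 0.001, -1.0]]
contact_force: [-0.0, -0.7, -0.1]
width: 0.422
grip_force: 0.0
```

Request:
play_rows(slide=[[0,0,0],[0,0,-10],[0,0,-35],[0,0,-65],[0,0,-100]], delta_rot=[[0,0,0],[0,0,0],[0,0,0],[0,0,0],[0,0,0]], fingers=[42,42,42,42,42])

```text
time_s: 13.98
tcp_pos: [0.5369, 0.2637, 0.1612]
eef_rot: [[0.427, 0.904, -0.002], [0.904, -0.427, -0.001], [-0.002, -0.002, -1.0]]
contact_force: [0.4, 0.4, 0.4]
width: 0.448
grip_force: 0.0
```

```bash
python3 st.py 442.5 -111.5 158
```

```text
t 13.9833 tcp [536.9 263.7 161.2] yaw 64.71 tilt [-0.0022 -0.0011 -1.    ] w 42.135758902703174 F [0.4 0.4 0.4] q [-0.42  0.63 -0.13  1.73  0.11  0.79 -1.05]
slide [-379.55976038   74.93709756    3.86257527]
```

Request:
play_rows(slide=[[-20,4,0],[-54,11,0],[-92,18,0],[-130,26,0],[-168,33,0]], delta_rot=[[0,0,-5],[0,0,-10],[0,0,-15],[0,0,-20],[0,0,-25.3]], fingers=[75,75,75,75,75])

```text
time_s: 14.4
tcp_pos: [0.4956, 0.0967, 0.1615]
eef_rot: [[-0.005, 1.0, 0.002], [1.0, 0.005, -0.0], [-0.0, 0.002, -1.0]]
contact_force: [1.6, -0.7, -1.3]
width: 0.763
grip_force: 0.0
```

Request:
play_rows(slide=[[-38,-10,0],[-76,-19,0],[-114,-29,0],[-150,-38,0],[-180,-46,0]], delta_rot=[[0,0,0],[0,0,0],[0,0,0],[0,0,0],[0,0,0]], fingers=[75,75,75,75,75])

```text
time_s: 14.82
tcp_pos: [0.4491, -0.0848, 0.1614]
eef_rot: [[0.002, 1.0, 0.001], [1.0, -0.002, -0.001], [-0.001, 0.001, -1.0]]
contact_force: [0.4, -0.2, -0.3]
width: 0.796
grip_force: 0.0
```

Request:
play_rows(slide=[[-17,-4,3],[-26,-6,8],[-29,-7,14],[-29,-7,18],[-29,-7,20]], delta_rot=[[0,0,0],[0,0,0],[0,0,0],[0,0,0],[0,0,0]], fingers=[75,75,75,75,75])

```text
time_s: 15.23
tcp_pos: [0.4431, -0.1094, 0.1399]
eef_rot: [[-0.002, 1.0, -0.0], [1.0, 0.002, 0.001], [0.001, -0.0, -1.0]]
contact_force: [0.6, -0.0, 0.3]
width: 0.793
grip_force: 0.0
```

```bash
python3 st.py 442.5 -111.5 48
```

```text
t 15.2333 tcp [ 443.1 -109.4  139.9] yaw 90.11 tilt [-3.e-04  9.e-04 -1.e+00] w 74.53527272550188 F [ 0.6 -0.   0.3] q [ 0.38  0.51 -0.28  2.12  0.26  0.54 -0.09]
slide [-2.2332494  -0.58308475 91.94335754]
```

Request:
play_rows(slide=[[-1,0,15],[-1,0,40],[-1,0,65],[-1,0,84],[-1,0,91]], delta_rot=[[0,0,0],[0,0,0],[0,0,0],[0,0,0],[0,0,0]], fingers=[75,75,75,75,75])

```text
time_s: 15.65
tcp_pos: [0.4422, -0.1096, 0.0473]
eef_rot: [[-0.003, 1.0, -0.003], [1.0, 0.003, 0.001], [0.001, -0.003, -1.0]]
contact_force: [-0.8, -0.6, 0.1]
width: 0.793
grip_force: 0.0
```

Request:
play_rows(slide=[[0,0,0],[0,0,0],[0,0,0],[0,0,0],[0,0,0]], delta_rot=[[0,0,0],[0,0,0],[0,0,0],[0,0,0],[0,0,0]], fingers=[75,60,30,30,30])

```text
time_s: 16.07
tcp_pos: [0.4436, -0.112, 0.0504]
eef_rot: [[0.0, 1.0, 0.002], [1.0, -0.0, -0.0], [-0.0, 0.002, -1.0]]
contact_force: [-0.1, 0.1, 0.6]
width: 0.55
grip_force: 0.0
```

Request:
play_rows(slide=[[0,0,0],[0,0,0],[0,0,-5],[0,0,-15],[0,0,-30]], delta_rot=[[0,0,0],[0,0,0],[0,0,0],[0,0,0],[0,0,0]], fingers=[30,30,30,30,30])

```text
time_s: 16.48
tcp_pos: [0.4418, -0.1117, 0.0793]
eef_rot: [[0.0, 1.0, -0.003], [1.0, -0.0, 0.0], [0.0, -0.003, -1.0]]
contact_force: [0.2, 0.1, -1.6]
width: 0.489
grip_force: 20.0
```

```bash
python3 st.py 473.5 300.3 165
```

```text
t 16.4833 tcp [ 441.8 -111.7   79.3] yaw 90.0 tilt [-2.7e-03  4.0e-04 -1.0e+00] w 45.925608062871305 F [ 0.2  0.1 -1.6] q [ 0.33  0.62 -0.21  2.17  0.33  0.38 -0.15]
slide [412.03234947  31.45435316 -85.66257516]
```

Request:
play_rows(slide=[[0,0,-22],[0,0,-48],[8,1,-72],[28,2,-83],[60,5,-85]], delta_rot=[[0,0,0],[0,0,0],[0,0,0],[0,0,0],[0,0,0]], fingers=[30,30,30,30,30])

```text
time_s: 16.9
tcp_pos: [0.4486, -0.0543, 0.1668]
eef_rot: [[0.006, 1.0, 0.003], [1.0, -0.006, -0.002], [-0.002, 0.003, -1.0]]
contact_force: [0.9, -0.3, -1.4]
width: 0.488
grip_force: 20.0
```

Request:
play_rows(slide=[[38,3,0],[77,6,0],[116,9,0],[155,12,0],[194,15,0]], delta_rot=[[0,0,0],[0,0,0],[0,0,0],[0,0,0],[0,0,0]], fingers=[30,30,30,30,30])

```text
time_s: 17.32
tcp_pos: [0.4623, 0.1437, 0.1647]
eef_rot: [[0.0, 1.0, -0.001], [1.0, -0.0, -0.0], [-0.0, -0.001, -1.0]]
contact_force: [0.9, -0.3, -1.4]
width: 0.482
grip_force: 20.0
```

Request:
play_rows(slide=[[39,3,0],[78,6,0],[114,9,0],[142,10,0],[158,11,0]], delta_rot=[[0,0,0],[0,0,0],[0,0,0],[0,0,0],[0,0,0]], fingers=[30,30,30,30,30])

```text
time_s: 17.73
tcp_pos: [0.4727, 0.3047, 0.1647]
eef_rot: [[-0.004, 1.0, -0.0], [1.0, 0.004, 0.003], [0.003, -0.0, -1.0]]
contact_force: [0.1, -0.1, -0.6]
width: 0.488
grip_force: 20.0
```

Request:
play_rows(slide=[[0,0,5],[0,0,15],[0,0,30],[0,0,42],[0,0,46]], delta_rot=[[0,0,0],[0,0,0],[0,0,0],[0,0,0],[0,0,0]], fingers=[30,30,30,30,30])

```text
time_s: 18.15
tcp_pos: [0.4728, 0.2964, 0.1161]
eef_rot: [[0.003, 1.0, -0.004], [1.0, -0.003, -0.004], [-0.004, -0.004, -1.0]]
contact_force: [-0.2, -0.6, -0.8]
width: 0.486
grip_force: 20.0
```

```bash
python3 st.py 473.5 300.3 55
```

```text
t 18.15 tcp [472.8 296.4 116.1] yaw 89.85 tilt [-0.0038 -0.0044 -1.    ] w 45.690614975302 F [-0.2 -0.6 -0.8] q [-0.45  0.66 -0.24  1.87  0.25  0.65 -0.85]
slide [ 4.15242994  0.96119129 61.0468949 ]
```

Request:
play_rows(slide=[[0,0,10],[0,0,28],[0,0,46],[0,0,58],[0,0,63]], delta_rot=[[0,0,0],[0,0,0],[0,0,0],[0,0,0],[0,0,0]], fingers=[30,30,30,30,30])

```text
time_s: 18.57
tcp_pos: [0.473, 0.2985, 0.0539]
eef_rot: [[0.001, 1.0, -0.003], [1.0, -0.001, -0.002], [-0.002, -0.003, -1.0]]
contact_force: [-6.3, -3.7, 29.8]
width: 0.486
grip_force: 20.0
```

Request:
play_rows(slide=[[0,0,0],[0,0,0],[0,0,0],[0,0,0],[0,0,0]], delta_rot=[[0,0,0],[0,0,0],[0,0,0],[0,0,0],[0,0,0]], fingers=[30,30,50,58,58])

```text
time_s: 18.98
tcp_pos: [0.4744, 0.3004, 0.0561]
eef_rot: [[0.0, 1.0, 0.001], [1.0, -0.0, 0.001], [0.001, 0.001, -1.0]]
contact_force: [0.6, -0.1, -0.5]
width: 0.61
grip_force: 0.0
```

Request:
play_rows(slide=[[0,0,0],[0,0,-10],[0,0,-35],[0,0,-65],[0,0,-100]], delta_rot=[[0,0,0],[0,0,0],[0,0,0],[0,0,0],[0,0,0]], fingers=[58,58,58,58,58])

```text
time_s: 19.4
tcp_pos: [0.473, 0.2996, 0.1563]
eef_rot: [[-0.0, 1.0, -0.002], [1.0, 0.0, -0.001], [-0.001, -0.002, -1.0]]
contact_force: [0.9, -0.1, -0.7]
width: 0.62
grip_force: 0.0
```

```bash
python3 st.py 442.2 -8.6 155
```

```text
t 19.4 tcp [473.  299.6 156.3] yaw 90.02 tilt [-0.0021 -0.0013 -1.    ] w 58.307787369859426 F [ 0.9 -0.1 -0.7] q [-0.44  0.6  -0.27  1.84  0.23  0.73 -0.83]
slide [-308.19762506  -30.88626123    1.75903373]
```

Run:
```python
from fit import *
a=snap('scene','s3.png')
b=cv2.resize(a[:,:,::-1],None,fx=3,fy=3,interpolation=2)
m=(rend('tape_roll',[.4422,-.0086,0],'scene')>.5).astype(np.uint8)
cs,_=cv2.findContours(cv2.resize(m,None,fx=3,fy=3),0,2);cv2.drawContours(b,cs,-1,(255,0,255),1)
cv2.imwrite('pics/c3.png',b[420:900,750:1440])
```

```text
(no output)
```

View pics/c3.png

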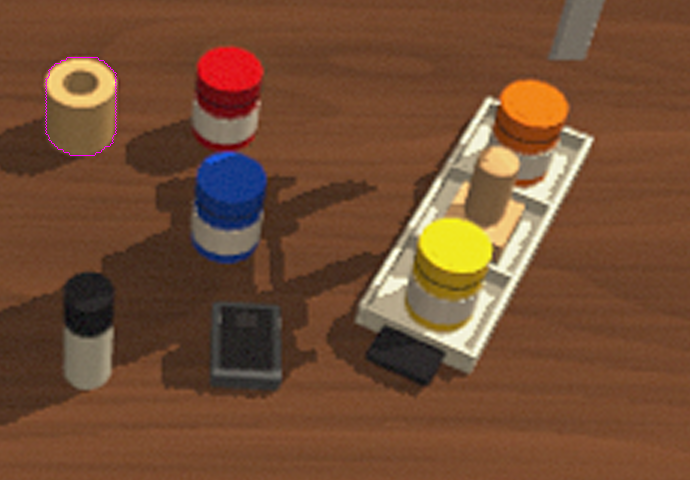

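The white tray is right: yellow, stamp and orange all upright at crop (450,270), (490,200) and (530,130). The tape outline also fits. Next is the tape.

Request:
play_rows(slide=[[-20,-2,0],[-52,-5,0],[-90,-9,0],[-129,-13,0],[-168,-17,0]], delta_rot=[[0,0,0],[0,0,0],[0,0,0],[0,0,0],[0,0,0]], fingers=[75,75,75,75,75])

```text
time_s: 19.87
tcp_pos: [0.4567, 0.1309, 0.1562]
eef_rot: [[-0.001, 1.0, 0.001], [1.0, 0.001, 0.0], [0.0, 0.001, -1.0]]
contact_force: [0.7, -0.8, 0.0]
width: 0.798
grip_force: 0.0
```

Request:
play_rows(slide=[[-36,-4,0],[-72,-7,0],[-104,-10,0],[-128,-13,0],[-140,-14,0]], delta_rot=[[0,0,0],[0,0,0],[0,0,0],[0,0,0],[0,0,0]], fingers=[75,75,75,75,75])

```text
time_s: 20.28
tcp_pos: [0.4421, -0.0117, 0.156]
eef_rot: [[0.005, 1.0, -0.0], [1.0, -0.005, -0.002], [-0.002, -0.0, -1.0]]
contact_force: [-0.8, -0.1, 0.4]
width: 0.801
grip_force: 0.0
```

Request:
play_rows(slide=[[0,0,2],[0,0,6],[0,0,12],[0,0,18],[0,0,20]], delta_rot=[[0,0,0],[0,0,0],[0,0,0],[0,0,0],[0,0,0]], fingers=[75,75,75,75,75])

```text
time_s: 20.7
tcp_pos: [0.4425, -0.0065, 0.1345]
eef_rot: [[-0.002, 1.0, -0.001], [1.0, 0.002, 0.0], [0.0, -0.001, -1.0]]
contact_force: [0.6, 0.2, -0.3]
width: 0.798
grip_force: 0.0
```

```bash
python3 st.py 442.2 -8.6 40
```

```text
t 20.7 tcp [442.5  -6.5 134.5] yaw 90.14 tilt [-1.3e-03  5.0e-04 -1.0e+00] w 74.99727803650458 F [ 0.6  0.2 -0.3] q [ 0.15  0.51 -0.28  2.16  0.28  0.51 -0.34]
slide [-2.16859973 -0.20319245 94.47007982]
```

Request:
play_rows(slide=[[-1,0,15],[-1,0,40],[-1,0,66],[-1,0,87],[-1,0,95]], delta_rot=[[0,0,0],[0,0,0],[0,0,0],[0,0,0],[0,0,0]], fingers=[75,75,75,75,75])

```text
time_s: 21.12
tcp_pos: [0.4415, -0.0078, 0.038]
eef_rot: [[-0.002, 1.0, -0.004], [1.0, 0.002, -0.0], [-0.0, -0.004, -1.0]]
contact_force: [0.1, -0.5, -0.2]
width: 0.797
grip_force: 0.0
```

Request:
play_rows(slide=[[0,0,0],[0,0,0],[0,0,0],[0,0,0],[0,0,0]], delta_rot=[[0,0,0],[0,0,0],[0,0,0],[0,0,0],[0,0,0]], fingers=[75,60,35,35,35])

```text
time_s: 21.53
tcp_pos: [0.4437, -0.0089, 0.0415]
eef_rot: [[0.0, 1.0, 0.002], [1.0, -0.0, 0.0], [0.0, 0.002, -1.0]]
contact_force: [0.6, 0.4, -0.4]
width: 0.548
grip_force: 0.0
```

Request:
play_rows(slide=[[0,0,0],[0,0,0],[0,0,-5],[0,0,-15],[0,0,-30]], delta_rot=[[0,0,0],[0,0,0],[0,0,0],[0,0,0],[0,0,0]], fingers=[35,35,35,35,35])

```text
time_s: 21.95
tcp_pos: [0.4421, -0.0089, 0.0705]
eef_rot: [[-0.0, 1.0, -0.002], [1.0, 0.0, -0.0], [-0.0, -0.002, -1.0]]
contact_force: [-0.6, -0.4, -0.2]
width: 0.53
grip_force: 20.0
```

```bash
python3 st.py 551.4 -333.5 155
```

```text
t 21.95 tcp [442.1  -8.9  70.5] yaw 90.0 tilt [-2.1e-03 -2.0e-04 -1.0e+00] w 49.84360686171219 F [-0.6 -0.4 -0.2] q [ 0.1   0.63 -0.21  2.21  0.37  0.34 -0.42]
slide [-324.6095477   109.1238988   -84.68201367]
```

Request:
play_rows(slide=[[0,0,-22],[0,0,-48],[-8,3,-72],[-26,9,-83],[-55,18,-85]], delta_rot=[[0,0,0],[0,0,0],[0,0,0],[0,0,0],[0,0,0]], fingers=[35,35,35,35,35])

```text
time_s: 22.37
tcp_pos: [0.4621, -0.062, 0.1585]
eef_rot: [[-0.005, 1.0, 0.004], [1.0, 0.005, 0.001], [0.001, 0.004, -1.0]]
contact_force: [-0.0, 1.0, 0.2]
width: 0.531
grip_force: 20.0
```

Request:
play_rows(slide=[[-36,12,0],[-72,24,0],[-108,36,0],[-144,48,0],[-180,60,0]], delta_rot=[[0,0,0],[0,0,0],[0,0,0],[0,0,0],[0,0,0]], fingers=[35,35,35,35,35])

```text
time_s: 22.78
tcp_pos: [0.5207, -0.2458, 0.156]
eef_rot: [[0.0, 1.0, -0.0], [1.0, -0.0, 0.0], [0.0, -0.0, -1.0]]
contact_force: [1.0, -0.8, -1.7]
width: 0.534
grip_force: 20.0
```

Request:
play_rows(slide=[[-32,11,0],[-58,20,0],[-76,26,0],[-86,30,0],[-90,31,0]], delta_rot=[[0,0,0],[0,0,0],[0,0,0],[0,0,0],[0,0,0]], fingers=[35,35,35,35,35])

```text
time_s: 23.2
tcp_pos: [0.5515, -0.3363, 0.1554]
eef_rot: [[0.003, 1.0, -0.0], [1.0, -0.003, -0.001], [-0.001, -0.0, -1.0]]
contact_force: [0.5, -0.5, -0.9]
width: 0.532
grip_force: 20.0
```

Request:
play_rows(slide=[[0,0,5],[0,0,15],[0,0,30],[0,0,42],[0,0,46]], delta_rot=[[0,0,0],[0,0,0],[0,0,0],[0,0,0],[0,0,0]], fingers=[35,35,35,35,35])

```text
time_s: 23.62
tcp_pos: [0.5503, -0.3318, 0.1069]
eef_rot: [[-0.002, 1.0, -0.004], [1.0, 0.002, 0.002], [0.002, -0.004, -1.0]]
contact_force: [-0.3, -0.2, -1.3]
width: 0.533
grip_force: 20.0
```

```bash
python3 st.py 551.4 -333.5 46
```

```text
t 23.6167 tcp [ 550.3 -331.8  106.9] yaw 90.09 tilt [-0.004   0.0025 -1.    ] w 50.12615269103353 F [-0.3 -0.2 -1.3] q [ 0.69  0.78 -0.33  1.63  0.33  0.79  0.22]
slide [-1.83517972  1.37417077 60.91236682]
```

Request:
play_rows(slide=[[0,0,10],[0,0,28],[0,0,44],[0,0,55],[0,0,61]], delta_rot=[[0,0,0],[0,0,0],[0,0,0],[0,0,0],[0,0,0]], fingers=[35,35,35,35,35])

```text
time_s: 24.03
tcp_pos: [0.5512, -0.3331, 0.0468]
eef_rot: [[-0.0, 1.0, -0.002], [1.0, 0.0, 0.001], [0.001, -0.002, -1.0]]
contact_force: [0.3, 0.1, -0.6]
width: 0.53
grip_force: 20.0
```

Request:
play_rows(slide=[[0,0,0],[0,0,0],[0,0,0],[0,0,0],[0,0,0]], delta_rot=[[0,0,0],[0,0,0],[0,0,0],[0,0,0],[0,0,0]], fingers=[35,35,55,64,64])

```text
time_s: 24.45
tcp_pos: [0.5525, -0.3341, 0.0494]
eef_rot: [[0.0, 1.0, 0.001], [1.0, -0.0, -0.001], [-0.001, 0.001, -1.0]]
contact_force: [0.1, 0.6, 0.5]
width: 0.668
grip_force: 0.0
```

Request:
play_rows(slide=[[0,0,0],[0,0,-10],[0,0,-35],[0,0,-68],[0,0,-105]], delta_rot=[[0,0,0],[0,0,0],[0,0,0],[0,0,0],[0,0,0]], fingers=[64,64,64,64,64])

```text
time_s: 24.87
tcp_pos: [0.5509, -0.3333, 0.1542]
eef_rot: [[-0.0, 1.0, -0.002], [1.0, 0.0, 0.001], [0.001, -0.002, -1.0]]
contact_force: [0.8, -0.6, -0.1]
width: 0.68
grip_force: 0.0
```

```bash
python3 st.py 542.2 90.4 155
```

```text
t 24.8667 tcp [ 550.9 -333.3  154.2] yaw 90.01 tilt [-0.0022  0.0014 -1.    ] w 63.91091624238152 F [ 0.8 -0.6 -0.1] q [ 0.71  0.72 -0.35  1.6   0.3   0.88  0.24]
slide [ 4.23692881e+02 -8.63427737e+00 -1.77141786e-01]
```

Request:
play_rows(slide=[[20,0,0],[54,-1,0],[92,-2,0],[131,-3,0],[170,-4,0]], delta_rot=[[0,0,0],[0,0,0],[0,0,0],[0,0,0],[0,0,0]], fingers=[75,75,75,75,75])

```text
time_s: 25.28
tcp_pos: [0.5478, -0.1626, 0.1547]
eef_rot: [[0.001, 1.0, 0.001], [1.0, -0.001, -0.0], [-0.0, 0.001, -1.0]]
contact_force: [0.3, 0.5, -0.1]
width: 0.799
grip_force: 0.0
```

Request:
play_rows(slide=[[39,-1,0],[78,-2,0],[116,-3,0],[154,-3,0],[188,-4,0]], delta_rot=[[0,0,0],[0,0,0],[0,0,0],[0,0,0],[0,0,0]], fingers=[75,75,75,75,75])

```text
time_s: 25.7
tcp_pos: [0.544, 0.0269, 0.1547]
eef_rot: [[-0.001, 1.0, 0.002], [1.0, 0.001, 0.001], [0.001, 0.002, -1.0]]
contact_force: [1.0, 0.0, -0.4]
width: 0.797
grip_force: 0.0
```

Request:
play_rows(slide=[[28,-1,0],[50,-1,4],[61,-1,10],[65,-1,14],[66,-1,16]], delta_rot=[[0,0,0],[0,0,0],[0,0,0],[0,0,0],[0,0,0]], fingers=[75,75,75,75,75])

```text
time_s: 26.12
tcp_pos: [0.5427, 0.09, 0.1371]
eef_rot: [[-0.001, 1.0, -0.001], [1.0, 0.001, -0.001], [-0.001, -0.001, -1.0]]
contact_force: [-0.6, 0.5, -0.2]
width: 0.8
grip_force: 0.0
```

```bash
python3 st.py 542.2 90.4 48
```

```text
t 26.1167 tcp [542.7  90.  137.1] yaw 90.03 tilt [-7.e-04 -7.e-04 -1.e+00] w 75.21498509108628 F [-0.6  0.5 -0.2] q [-0.01  0.62 -0.31  1.88  0.28  0.68 -0.49]
slide [ 0.49701046 -0.39145455 89.07842304]
```

Request:
play_rows(slide=[[0,0,15],[0,0,40],[0,0,64],[0,0,82],[0,0,89]], delta_rot=[[0,0,0],[0,0,0],[0,0,0],[0,0,0],[0,0,0]], fingers=[75,75,75,75,75])

```text
time_s: 26.53
tcp_pos: [0.5415, 0.087, 0.046]
eef_rot: [[0.003, 1.0, -0.004], [1.0, -0.003, -0.002], [-0.002, -0.004, -1.0]]
contact_force: [-0.0, 0.8, 1.0]
width: 0.798
grip_force: 0.0
```

Request:
play_rows(slide=[[0,0,0],[0,0,0],[0,0,0],[0,0,0],[0,0,0]], delta_rot=[[0,0,0],[0,0,0],[0,0,0],[0,0,0],[0,0,0]], fingers=[75,60,30,30,30])

```text
time_s: 26.95
tcp_pos: [0.5437, 0.0901, 0.0495]
eef_rot: [[0.0, 1.0, 0.002], [1.0, -0.0, 0.0], [0.0, 0.002, -1.0]]
contact_force: [0.2, -0.4, -0.4]
width: 0.546
grip_force: 0.0
```

Request:
play_rows(slide=[[0,0,0],[0,0,0],[0,0,-5],[0,0,-15],[0,0,-30]], delta_rot=[[0,0,0],[0,0,0],[0,0,0],[0,0,0],[0,0,0]], fingers=[30,30,30,30,30])

```text
time_s: 27.37
tcp_pos: [0.5419, 0.0901, 0.0784]
eef_rot: [[-0.0, 1.0, -0.002], [1.0, 0.0, -0.0], [-0.0, -0.002, -1.0]]
contact_force: [0.0, 1.5, -0.5]
width: 0.486
grip_force: 20.0
```

```bash
python3 st.py 473.2 -314.3 165
```

```text
t 27.3667 tcp [541.9  90.1  78.4] yaw 90.02 tilt [-2.5e-03 -5.0e-04 -1.0e+00] w 45.638324855568264 F [ 0.   1.5 -0.5] q [-0.04  0.71 -0.27  1.92  0.33  0.56 -0.53]
slide [-404.37943529  -69.03301991  -86.26457022]
```

Request:
play_rows(slide=[[0,0,-22],[0,0,-48],[-8,-1,-72],[-26,-4,-84],[-57,-9,-86]], delta_rot=[[0,0,0],[0,0,0],[0,0,0],[0,0,0],[0,0,0]], fingers=[30,30,30,30,30])

```text
time_s: 27.78
tcp_pos: [0.5362, 0.0368, 0.1682]
eef_rot: [[-0.006, 1.0, 0.007], [1.0, 0.006, 0.003], [0.003, 0.007, -1.0]]
contact_force: [1.3, -0.3, -1.4]
width: 0.489
grip_force: 20.0
```

Request:
play_rows(slide=[[-38,-7,0],[-76,-13,0],[-114,-20,0],[-152,-26,0],[-190,-33,0]], delta_rot=[[0,0,0],[0,0,0],[0,0,0],[0,0,0],[0,0,0]], fingers=[30,30,30,30,30])

```text
time_s: 28.2
tcp_pos: [0.5004, -0.1585, 0.1653]
eef_rot: [[-0.0, 1.0, 0.001], [1.0, 0.0, -0.0], [-0.0, 0.001, -1.0]]
contact_force: [0.4, -0.5, -0.7]
width: 0.484
grip_force: 20.0
```

Request:
play_rows(slide=[[-38,-7,0],[-75,-13,0],[-110,-19,0],[-138,-24,0],[-157,-27,0]], delta_rot=[[0,0,0],[0,0,0],[0,0,0],[0,0,0],[0,0,0]], fingers=[30,30,30,30,30])

```text
time_s: 28.62
tcp_pos: [0.4722, -0.3178, 0.1651]
eef_rot: [[0.004, 1.0, -0.0], [1.0, -0.004, -0.002], [-0.002, -0.0, -1.0]]
contact_force: [0.5, -0.1, -0.7]
width: 0.485
grip_force: 20.0
```

Request:
play_rows(slide=[[0,0,3],[0,0,10],[0,0,20],[0,0,27],[0,0,30]], delta_rot=[[0,0,0],[0,0,0],[0,0,0],[0,0,0],[0,0,0]], fingers=[30,30,30,30,30])

```text
time_s: 29.03
tcp_pos: [0.4736, -0.3115, 0.133]
eef_rot: [[-0.003, 1.0, -0.002], [1.0, 0.003, 0.002], [0.002, -0.002, -1.0]]
contact_force: [0.1, 0.2, -1.6]
width: 0.49
grip_force: 20.0
```

```bash
python3 - <<'E'
from fit import *
a=snap('scene','s4.png')
cv2.imwrite('pics/c4.png',cv2.resize(a[120:300,60:300,::-1],None,fx=3,fy=3,interpolation=2))
E
python3 st.py 473.2 -314.3 55.5
```

```text
t 29.0833 tcp [ 473.5 -311.8  132.9] yaw 90.14 tilt [-0.0023  0.002  -1.    ] w 45.636178978937494 F [ 0.9 -0.7 -1.4] q [ 0.75  0.65 -0.34  1.83  0.32  0.71  0.24]
slide [-2.68455812 -0.12830693 77.38617512]
```

View pics/c4.png

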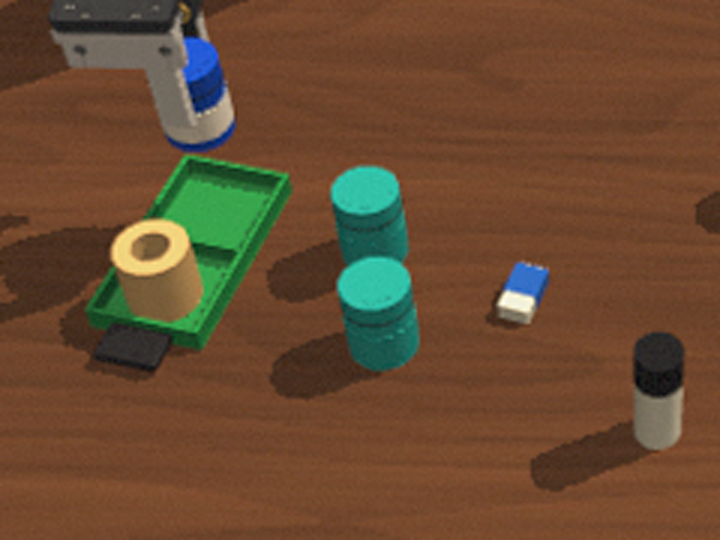

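The tape roll stands in the bay by the green tray's tab (crop 160,270), and the blue pot hangs over bay 2. Now I'll lower it.

Request:
play_rows(slide=[[-1,0,14],[-1,0,34],[-1,0,56],[-1,0,70],[-1,0,77]], delta_rot=[[0,0,0],[0,0,0],[0,0,0],[0,0,0],[0,0,0]], fingers=[30,30,30,30,30])

```text
time_s: 29.5
tcp_pos: [0.4733, -0.3134, 0.0556]
eef_rot: [[-0.002, 1.0, -0.002], [1.0, 0.002, 0.002], [0.002, -0.002, -1.0]]
contact_force: [0.5, 0.3, -0.5]
width: 0.488
grip_force: 20.0
```

Request:
play_rows(slide=[[0,0,0],[0,0,0],[0,0,0],[0,0,0],[0,0,0]], delta_rot=[[0,0,0],[0,0,0],[0,0,0],[0,0,0],[0,0,0]], fingers=[30,30,50,57,57])

```text
time_s: 29.92
tcp_pos: [0.4746, -0.3152, 0.0585]
eef_rot: [[0.0, 1.0, 0.002], [1.0, -0.0, -0.001], [-0.001, 0.002, -1.0]]
contact_force: [-0.1, -0.6, -0.0]
width: 0.601
grip_force: 0.0
```

Request:
play_rows(slide=[[0,0,0],[0,0,-10],[0,0,-35],[0,0,-68],[0,0,-105]], delta_rot=[[0,0,0],[0,0,0],[0,0,0],[0,0,0],[0,0,0]], fingers=[57,57,57,57,57])

```text
time_s: 30.33
tcp_pos: [0.473, -0.3142, 0.1634]
eef_rot: [[-0.0, 1.0, -0.002], [1.0, 0.0, 0.002], [0.002, -0.002, -1.0]]
contact_force: [1.0, -0.1, -0.2]
width: 0.603
grip_force: 0.0
```

Request:
play_rows(slide=[[0,0,-20],[0,0,-40],[0,-15,-60],[0,-40,-70],[0,-60,-75]], delta_rot=[[0,0,0],[0,0,0],[0,0,0],[0,0,0],[0,0,0]], fingers=[57,57,57,57,57])

```text
time_s: 30.75
tcp_pos: [0.4136, -0.315, 0.24]
eef_rot: [[-0.001, 1.0, 0.002], [1.0, 0.001, -0.002], [-0.002, 0.002, -1.0]]
contact_force: [-0.6, -0.4, -0.7]
width: 0.607
grip_force: 0.0
```

```bash
python3 - <<'E'
from fit import *
a=snap('scene','s5.png')
cv2.imwrite('pics/c5.png',cv2.resize(a[120:300,70:470,::-1],None,fx=2,fy=2,interpolation=2))
E
python3 st.py
```

```text
t 30.8 tcp [ 408.9 -315.6  239.9] yaw 89.86 tilt [-0.0027 -0.0025 -1.    ] w 56.85026054285359 F [-4.   0.6  1.2] q [ 0.89  0.45 -0.41  1.86  0.23  0.88  0.36]
```

View pics/c5.png

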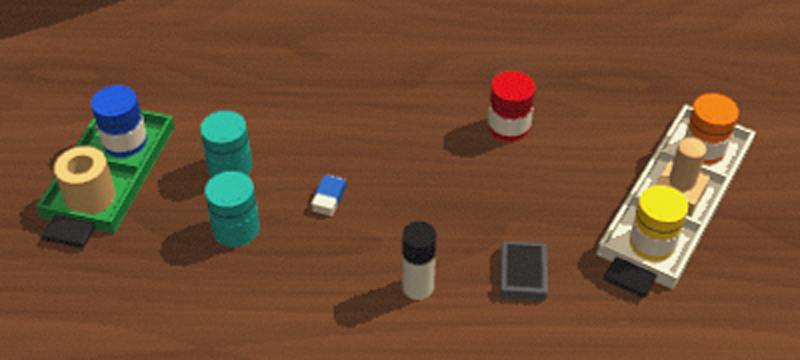

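Both kits are complete, with everything upright in its bay. The red pot (crop 512,105) and the glue stick (418,260) are untouched, and the gripper is clear.

```bash
python3 -c "
from bench import env
print(env.sign_off())"
```

```text
the job is handed in; nothing more can be done
None
```

Both kits are made up as asked and handed in at about 31 s: yellow pot, stamp and orange pot in the white tray, tape roll and blue pot in the green tray, each upright in its bay, with the red pot and glue stick left standing where they were.

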